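# Load a glue cartridge into the bench dispenser

## Robot

A 7-joint arm with a two-finger parallel gripper is mounted at the origin on the work surface; the furniture and walls round the work are solid. World frame = base frame: x ahead of the robot, y to its left, z up, the work surface at z = 0. Lengths are in m, angles in rad, forces in N, time in s.
With the tool pointing down it reaches from about 0.425 to 0.875 m from the base axis. Payload 4.7 kg.
Tool frame: the origin (TCP) lies between the finger pads; the fingertips stand 14 mm ahead of it and the grasp point (between the pads) lies 5 mm behind it; z points along the fingers, y is the line along which they close (so a half turn about z gives the same grasp; the last joint's range is limited). The gripper opens to 87 mm and grips with 3 to 60 N. Pads are 19 mm wide; open, the fingers measure 117 mm over their backs; the gripper's body (75 mm by 190 mm) begins 51 mm behind the grasp point.
Start: joints at [1.242, 0.321, -0.07, 1.45, 0.023, 1.371, -0.057], TCP at [0.218, -0.612, 0.237] pointing down, gripper open.
Joint ranges: [-2.86, 2.86], [-0.3, 2.09], [-1.38, 1.24], [0.06, 2.45], [-1.56, 4.7], [0.09, 2.05], [-2.69, 2.69]. Speed limits (rad/s): [2.57, 2.57, 3.14, 3.14, 3.14, 3.14, 3.14].

## Interface

Orientations are given as a rotation vector (axis times angle).
In Python, from bench import ctrl gives the robot as it stands.
- The arm moves only by the tool step_arm, never from a script. Its argument "commands" is a list of rows, each an object with "travel": the shift along the tool's x, y, z in m, a list of three; "turn": the turn, a rotation vector about the tool's x, y, z in degrees, a list of three. A call has 1 to 5 rows; each row is the pose to reach, as a shift and turn from the pose commanded when the call began, along the tool's axes at that moment; what a row does not reach only later rows make up. A row lasts 1/10 s, in which the tool goes at most 50 mm and 8.59 degrees, less where a joint would pass 70% of its speed; a pose out of reach is approached as far as the arm can. A call with a gripper value outside its range is refused whole. "gripper" is the opening, from 0 (shut) to 1 (fully open), set as the call begins (left out, the last holds). The fingers move at their own pace and stop on an object; "force" is the grip in N (left out, the last holds). Time passes only in rows, so rows that repeat a pose let the fingers close. It gives the time, the measured TCP pose, the force, the opening and the grip force at its end, in the units of the state.
- ctrl.get_state(): the state, without advancing time (a new reading comes with each control period).
- ctrl.get_image(name): name is "scene" or "top"; returns the picture (420x560x3 uint8, red, green, blue); there is no depth.
- ctrl.camera_model(name): a dict with "fx", "fy", "cx", "cy" (pixels), "k1" (the pictures are not rectified: a ray, as slopes to the right and down, at radius r is drawn at 1 + k1 r^2 times it, then the intrinsics apply), "R" (3x3) and "t" (3): a world point X has camera coordinates R X + t. Camera axes: x right, y down, z forward; pixel columns grow to the right and rows downward; lengths in m; the calibration is good to about 2 mm. A picture is of the moment at which its call begins. camera_model takes no time and is no camera call.
- ctrl.close_job(): hands the job in; it is judged then, once.
The state is a dict: "time": time; "joint_positions": joint angles; "qd": joint speeds; "joint_torque": joint torques, N m; "position": TCP position; "tool_rot": TCP orientation; "ft_force": force on the tool from outside, world axes, zero at the start; "torque": the same for the moment, N m; "grip_width": opening from 0.0 (shut) to 1.0 (fully open); "grip_force": force on a finger pad.
Only numpy, scipy, OpenCV 4.12 (cv2) and the standard library are available. Lean on these libraries where they do the work, as an engineer would, in place of code of your own. Each camera call takes 0.05 s, during which the arm holds its last target. There are 200 camera calls.

## Task

Load the glue cartridge, which is parked nozzle-down on the little cardboard box, into the bench dispenser. The fixed pusher overhead leaves no room to drop it straight in, so lower its nozzle into the bore of the head plate with the cartridge leaning out towards the open front, let go so that it rests leaning against the clip rollers, then push its upper part back until it snaps between the rollers and stands upright with its collar flat on the plate. Leave it released, and do not disturb the glue bottle, thread spool and tape roll nearby.

Things in the scene. Friction and masses are not known exactly. Their poses are not given: they have to be found in the camera images.
- cartridge: White glue cartridge, half used, 167 mm long, round, 0.11-0.22 kg, mass centre 36 mm above its origin. Origin: centre of the collar's underside; +z along the axis to the rear end. Collar 58 mm diameter, 5 mm thick; barrel 34 mm diameter from z = 5 to 135 mm; conical nozzle below the collar, 26 mm wide there. Starts upright, collar on the little box's rim, nozzle in it; hold it near the rear.
- nozzle_tip (a point): tip of the cartridge's grey nozzle, 9 mm diameter, on the axis 32 mm below the cartridge's origin; the nozzle is 26 mm wide at the collar
- rear_end (a point): centre of the cartridge's rear end, 135 mm above its origin on its axis
- little_box: Open cardboard box, 50 x 50 x 38 mm, on which the cartridge is parked; loose, 0.15 kg. Origin: centre of its underside.
- dispenser: Grey C-shaped dispenser screwed to the table. Origin: on the table under the bore's centre; +x from the open front to the rear column (away from the robot, yaw within 0.35 rad), z up. Foot x -58 to 92, y -55 to 55, 12 mm high; column x 49 to 83, y -32 to 32, 244 mm high. Steel head plate x -46 to 46, y -39 to 39, top at z = 70, 10 mm thick, open below. The cartridge goes in from -x.
- seat (a point): Centre of the mouth of the plain vertical through bore, 30 mm diameter, on top of the head plate; axes as the dispenser's. The seated cartridge stands here upright, collar on the plate. With the front (-x) edge of its collar on the plate at x = -29 mm and the nozzle in the bore it can lean to -x by at most about 0.43 rad, and tips back by itself if let go.
- clip (a point): Middle of the clip, on the bore's axis 86 mm above the plate; axes as the dispenser's. Two upright black rollers, 8 mm diameter, 73 to 99 mm above the plate, at x = -12, y = +-18 mm on spring jaws part when the barrel is pushed to +x (5 to 15 N) and close in front of it; a pad at x = 18 stops it. The collar goes in below the rollers. A cartridge let go in the bore leans on them, about 0.3 rad.
- bottle: light blue glue bottle, 61 mm diameter, 214 mm tall, bystander; origin at the centre of its underside
- thread_spool: wooden thread spool, 40 mm diameter, 50 mm tall, standing, bystander; origin at the centre of its underside
- tape_roll: roll of masking tape lying flat, 104 mm diameter, 25 mm high, bystander; origin at the centre of its underside
- pusher (a point): Centre of the underside of the fixed steel pusher disc, 28 mm diameter, on the bore's axis 145 mm above the plate, 10 mm above the rear end of a seated cartridge. It hangs from an arm 34 mm wide that runs back from x = -14 mm to the column, 154 to 176 mm above the plate. The rod above it ends 282 mm over the table, the highest point.
Things that resemble listed ones, but are neither listed nor needed, are in the scene too. Leave any red look-alike of the cartridge alone.

How it is judged:
On the way, in this order (a step that is already met when the one before it is completed fails the run):
1. the cartridge, let go, rests with its nozzle in the bore, leaning out (10 to 29 degrees) (angle between cartridge's own z axis and vertical between 0.17 and 0.5 rad and z of nozzle_tip in the frame of seat below -0.01 m and horizontal distance between nozzle_tip and seat below 0.022 m and contact force between the fingers and cartridge below 0.05 N), for 0.2 s.
2. the cartridge stands upright in the clip, collar on the plate (angle between cartridge's own z axis and vertical below 0.08 rad and distance between cartridge and seat below 0.009 m), for 0.2 s.
At the end, for the whole second after the job is handed in: The cartridge stands at rest and released in the dispenser: axis within 4.5 degrees of vertical between the rollers, collar flat on the head plate (within 4 mm) and within 8 mm of the bore's centre (angle between cartridge's own z axis and vertical below 0.08 rad and horizontal distance between cartridge and seat below 0.008 m and z of cartridge in the frame of seat between -0.003 and 0.004 m and linear speed of cartridge below 0.02 m/s); the robot touches nothing.
It fails at once if the glue bottle, thread spool or tape roll is moved more than 30 mm (distance of any of bottle, thread_spool, tape_roll from where it was at the start of the episode above 0.03 m).
It fails at once if the cartridge falls over (angle between cartridge's own z axis and vertical above 1.2 rad).
It also fails if it takes over 46 s, if anything falls off the work surface, if the arm or the gripper's body presses on something with over 40 N, if the wrist force passes 120 N, or if a joint passes its speed limit or range.

## Working session

There is one attempt and no reset: what is moved stays moved. The work goes in short steps, Python scripts to look and compute and a tool call to move; the robot and the scene stay as the last step left them, time stands still between calls to the robot, and variables do not carry over. Pictures are saved under pics/ and viewed, at most 12 in all, crops included, and the job is handed in when it is done.

Besides the shell and the picture viewer there is one more tool, called after ">>>" as name(argument=value, ...) on one line, values as JSON. step_arm: Moves the arm, as the interface text tells. Its arguments: {"type":"object","properties":{"commands":{"type":"array"},"gripper":{"type":"number"},"force":{"type":"number"}},"required":["commands"]}

```bash
mkdir -p pics
python3 - <<'E'
from bench import ctrl
import cv2,numpy as np
for n in("scene","top"):
    m=ctrl.camera_model(n);print(n,{k:np.round(v,4).tolist() for k,v in m.items()})
    cv2.imwrite(f"pics/{n}0.png",ctrl.get_image(n)[:,:,::-1])
print(ctrl.get_state())
E
```

```text
scene {'fx': 516.6612, 'fy': 516.6612, 'cx': 277.8709, 'cy': 212.0814, 'k1': -0.1359, 'R': [[-0.9019, -0.4318, -0.0075], [-0.315, 0.6695, -0.6728], [0.2955, -0.6044, -0.7398]], 't': [0.4754, 0.3305, 1.0209]}
top {'fx': 433.1374, 'fy': 433.1374, 'cx': 282.3998, 'cy': 210.9075, 'k1': 0.0316, 'R': [[-0.0002, -1.0, 0.0014], [-0.9847, -0.0, -0.1742], [0.1742, -0.0014, -0.9847]], 't': [-0.1135, 0.6166, 1.0324]}
{'time': 0.1, 'joint_positions': array([ 1.24212594,  0.32172757, -0.07006144,  1.45155016,  0.02261935,
        1.37080274, -0.05689858]), 'qd': array([-0.0003751 , -0.00154073, -0.00061738, -0.0039807 , -0.00049871,
        0.00058472, -0.00069897]), 'joint_torque': array([ 6.24257464e-04, -4.92569697e+01, -4.05463139e-01, -3.13399279e+01,
       -6.42571924e-02,  3.94613401e-02,  4.84153747e-05]), 'position': array([ 0.21824066, -0.61176711,  0.23558595]), 'tool_rot': array([-3.09393568e+00, -5.35525693e-01,  6.40067264e-04]), 'ft_force': array([ 0.19579593, -0.07791233, -0.41910901]), 'torque': array([-0.00537972, -0.00718302, -0.00703273]), 'grip_force': 0.0, 'grip_width': 0.9980355868553594}
```

View pics/scene0.png

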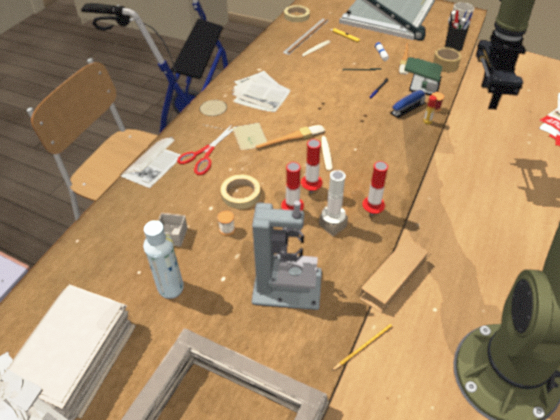

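View pics/top0.png

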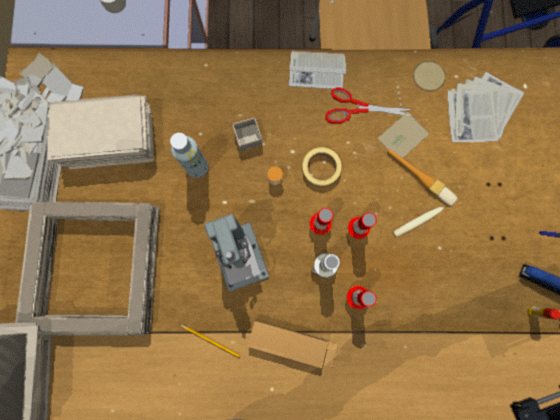

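The scene view shows the white cartridge at about (335,200), with red look-alikes at (292,185), (313,165) and (377,187), and the dispenser at (285,260). In the top view the cartridge is at (326,264) and the dispenser at (238,252), front facing the bottom right. Next I'll look at enlarged crops.

```bash
cat > h.py <<'E'
import numpy as np,cv2
from bench import ctrl
def proj(n,P):
    m=ctrl.camera_model(n);X=np.atleast_2d(P)@np.array(m["R"]).T+m["t"]
    s=X[:,:2]/X[:,2:];s=s*(1+m["k1"]*(s**2).sum(1,keepdims=True))
    return s*[m["fx"],m["fy"]]+[m["cx"],m["cy"]]
def ray(n,uv):
    m=ctrl.camera_model(n);K=np.array([[m["fx"],0,m["cx"]],[0,m["fy"],m["cy"]],[0,0,1]])
    p=cv2.undistortPoints(np.array([[uv]],float),K,np.array([m["k1"],0,0,0.]))[0,0]
    R=np.array(m["R"]);return -R.T@m["t"],R.T@[p[0],p[1],1]
def onz(n,uv,z):
    c,d=ray(n,uv);return c+d*(z-c[2])/d[2]
def crop(n,x0,y0,x1,y1,s,name):
    im=ctrl.get_image(n)[:,:,::-1];cv2.imwrite(name,cv2.resize(im[y0:y1,x0:x1],None,fx=s,fy=s,interpolation=cv2.INTER_CUBIC))
E
python3 - <<'E'
from h import *
a=ctrl.get_image("top")[200:305,195:395,::-1];b=ctrl.get_image("scene")[160:315,240:360,::-1]
cv2.imwrite("pics/c1.png",cv2.resize(a,None,fx=4,fy=4,interpolation=2));cv2.imwrite("pics/c2.png",cv2.resize(b,None,fx=3.8,fy=3.8,interpolation=2))
print(onz("top",(326,264),.04),onz("top",(238,252),.07))
E
```

```text
[ 0.48501995 -0.22191163  0.04      ] [ 0.51240248 -0.0056271   0.07      ]
```

View pics/c1.png

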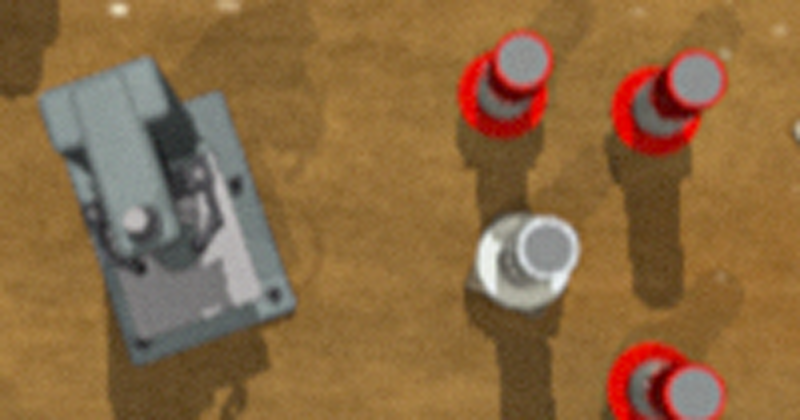

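View pics/c2.png

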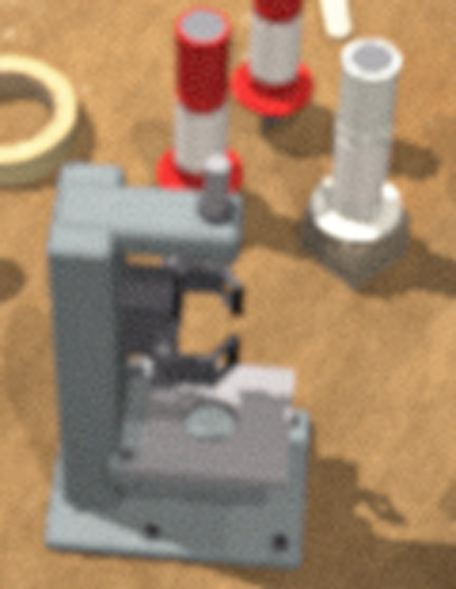

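Crop positions: the cartridge rear is at top (331.6,261.9) and scene (337.8,175). The rod top is at top (229.4,255) and scene (297,202.3). Foot corners in the top crop are (295,303), (137,362) and (215,93). The bore mouth in the scene crop is at (211,420).

```bash
cat >> h.py <<'E'
def tri(a,b):
    (c1,d1),(c2,d2)=ray("top",a),ray("scene",b);d1/=np.linalg.norm(d1);d2/=np.linalg.norm(d2)
    s=np.linalg.lstsq(np.c_[d1,-d2],c2-c1,rcond=None)[0];p,q=c1+d1*s[0],c2+d2*s[1];return (p+q)/2,np.linalg.norm(p-q)
E
python3 - <<'E'
from h import *
t=lambda u,v:(195+(u+.5)/4-.5,200+(v+.5)/4-.5)
s=lambda u,v:(240+(u+.5)/3.8-.5,160+(v+.5)/3.8-.5)
print("rear",tri(t(547,248),s(373,58)),onz("top",t(547,248),.173),onz("scene",s(373,58),.173))
print("rod",tri(t(139,221),s(218,162)),onz("top",t(139,221),.282),onz("scene",s(218,162),.282))
print("bore",onz("scene",s(211,420),.07))
c=[onz("top",t(*p),.012) for p in((295,303),(137,362),(215,93))];print(c)
fr,fl,rr=c
e=rr-fr;e2=fl-fr
print("yaw",np.arctan2(e[1],e[0]),np.arctan2(e2[1],e2[0])-np.pi/2,np.linalg.norm(e),np.linalg.norm(e2))
y=np.arctan2(e[1],e[0]);x=np.array([np.cos(y),np.sin(y)]);n=np.array([-x[1],x[0]])
print("origin from foot",(fr+fl)[:2]/2+.058*x)
cs=[onz("scene",s(*p),.012) for p in((303,408),(299,562),(48,546))];print(cs)
e=cs[2]-cs[1];print(np.arctan2(e[1],e[0]),np.linalg.norm(e))
E
```

```text
rear (array([ 0.48196884, -0.22073882,  0.17164013]), np.float64(0.002493716334006127)) [ 0.4830922  -0.22025527  0.173     ] [ 0.48033823 -0.21965706  0.173     ]
rod (array([ 0.48996959, -0.01006753,  0.27907981]), np.float64(4.275261033874088e-05)) [ 0.48973244 -0.01042614  0.282     ] [ 0.48891422 -0.00752129  0.282     ]
bore [ 0.48785472 -0.00589024  0.07      ]
[array([ 0.45782051, -0.0779336 ,  0.012     ]), array([0.42116416, 0.02144005, 0.012     ]), array([ 0.5924998 , -0.02530743,  0.012     ])]
yaw 0.37250846501812107 0.3533891146252981 0.1445960756579159 0.10591888839008454
origin from foot [ 0.49351454 -0.0071375 ]
[array([ 0.45714786, -0.07655852,  0.012     ]), array([0.41711063, 0.0254192 , 0.012     ]), array([0.55231128, 0.07731906, 0.012     ])]
0.3665268607107484 0.14481993162122536
```

>>> step_arm(commands=[{"travel": [0.05,-0.037,0],"turn": [0,0,0]},{"travel": [0.08,-0.06,0],"turn": [0,0,0]},{"travel": [0.12,-0.089,0],"turn": [0,0,0]},{"travel": [0.16,-0.118,0],"turn": [0,0,0]},{"travel": [0.2,-0.148,0],"turn": [0,0,0]}], gripper=1.0, force=40)

```text
time: 0.7
position: [0.3578, -0.4038, 0.2365]
tool_rot: [3.095, 0.535, -0.0]
ft_force: [-0.0, -0.8, 0.1]
grip_width: 1.002
grip_force: 0.0
```

>>> step_arm(commands=[{"travel": [0.04,-0.029,0],"turn": [0,0,0]},{"travel": [0.08,-0.059,0],"turn": [0,0,0]},{"travel": [0.12,-0.088,0],"turn": [0,0,0]},{"travel": [0.16,-0.118,0],"turn": [0,0,0]},{"travel": [0.18,-0.132,0],"turn": [0,0,0]}])

```text
time: 1.2
position: [0.4846, -0.2154, 0.2368]
tool_rot: [-3.093, -0.546, -0.002]
ft_force: [0.8, -0.4, -1.1]
grip_width: 0.999
grip_force: 0.0
```

>>> step_arm(commands=[{"travel": [0,0,0],"turn": [0,0,0]},{"travel": [0,0,0],"turn": [0,0,0]}])

```text
time: 1.4
position: [0.482, -0.2208, 0.2364]
tool_rot: [3.095, 0.537, -0.001]
ft_force: [-0.5, -0.3, -0.2]
grip_width: 0.997
grip_force: 0.0
```

```bash
cat >> h.py <<'E'
from scipy.spatial.transform import Rotation as Ro
def go(p):
    s=ctrl.get_state();R=Ro.from_rotvec(s["tool_rot"]).as_matrix()
    print("t",round(s["time"],2),"pos",np.round(s["position"],4),"rv",np.round(s["tool_rot"],3),"F",np.round(s["ft_force"],1),"q",np.round(s["joint_positions"],3))
    print("travel",np.round(R.T@(np.array(p)-s["position"]),4));print(np.round(R,3))
E
python3 -c "
from h import *
go([.482,-.22,.148])
crop('scene',240,60,420,240,3.2,'pics/c3.png')"
```

```text
t 1.4 pos [ 0.482  -0.2208  0.2364] rv [ 3.095e+00  5.370e-01 -1.000e-03] F [-0.5 -0.3 -0.2] q [ 0.773  0.088 -0.416  1.735  0.037  1.327 -0.877]
travel [ 0.0003 -0.0008  0.0884]
[[ 0.941  0.337 -0.001]
 [ 0.337 -0.941 -0.001]
 [-0.001  0.    -1.   ]]
```

View pics/c3.png

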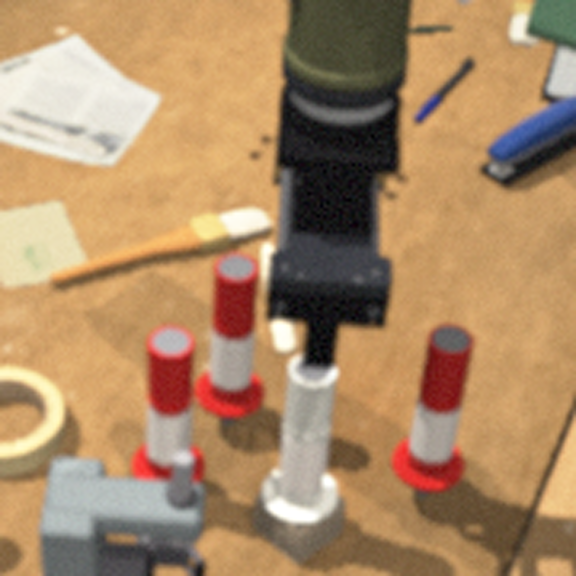

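The gripper hangs above the cartridge, whose rear is at crop (312,370), and the red ones stand clear on the table. I'll descend, grip and lift.

>>> step_arm(commands=[{"travel": [0,-0.001,0.03],"turn": [0,0,0]},{"travel": [0,-0.001,0.06],"turn": [0,0,0]},{"travel": [0,-0.001,0.088],"turn": [0,0,0]},{"travel": [0,-0.001,0.088],"turn": [0,0,0]},{"travel": [0,-0.001,0.088],"turn": [0,0,0]}])

```text
time: 1.95
position: [0.4812, -0.2212, 0.1488]
tool_rot: [-3.096, -0.532, 0.001]
ft_force: [0.4, 0.5, 0.3]
grip_width: 1.001
grip_force: 0.0
```

>>> step_arm(commands=[{"travel": [0,0,0],"turn": [0,0,0]},{"travel": [0,0,0],"turn": [0,0,0]},{"travel": [0,0,0],"turn": [0,0,0]},{"travel": [0,0,0],"turn": [0,0,0]},{"travel": [0,0,0],"turn": [0,0,0]}], gripper=0.3, force=40)

```text
time: 2.45
position: [0.4821, -0.2198, 0.1489]
tool_rot: [3.095, 0.536, 0.001]
ft_force: [0.4, -0.1, 0.2]
grip_width: 0.632
grip_force: 0.0
```

>>> step_arm(commands=[{"travel": [0,0,0],"turn": [0,0,0]},{"travel": [0,0,0],"turn": [0,0,0]},{"travel": [0,0,0],"turn": [0,0,0]},{"travel": [0,0,0],"turn": [0,0,0]},{"travel": [0,0,0],"turn": [0,0,0]}], gripper=0.2)

```text
time: 2.95
position: [0.4819, -0.2199, 0.1485]
tool_rot: [3.095, 0.536, -0.0]
ft_force: [0.3, -0.8, -0.4]
grip_width: 0.374
grip_force: 40.0
```

>>> step_arm(commands=[{"travel": [0,0,0],"turn": [0,0,0]},{"travel": [0,0,0],"turn": [0,0,0]},{"travel": [0,0,0],"turn": [0,0,0]}])

```text
time: 3.25
position: [0.4819, -0.2199, 0.1485]
tool_rot: [3.095, 0.536, -0.0]
ft_force: [1.2, 0.0, -0.8]
grip_width: 0.381
grip_force: 40.0
```

>>> step_arm(commands=[{"travel": [0,0,-0.03],"turn": [0,0,0]},{"travel": [0,0,-0.07],"turn": [0,0,0]},{"travel": [0,0,-0.115],"turn": [0,0,0]},{"travel": [0,0,-0.16],"turn": [0,0,0]},{"travel": [0,0,-0.19],"turn": [0,0,0]}])

```text
time: 3.75
position: [0.4824, -0.2197, 0.3418]
tool_rot: [3.094, 0.536, 0.004]
ft_force: [0.2, -0.8, -1.7]
grip_width: 0.38
grip_force: 40.0
```

>>> step_arm(commands=[{"travel": [0,0,0],"turn": [0,5,0]},{"travel": [0,0,0],"turn": [0,10,0]},{"travel": [0,0,0],"turn": [0,15,0]},{"travel": [0,0,0],"turn": [0,21,0]},{"travel": [0,0,0],"turn": [0,21,0]}])

```text
time: 4.25
position: [0.4787, -0.2217, 0.3371]
tool_rot: [-2.987, -0.508, -0.55]
ft_force: [-0.3, -0.3, -2.8]
grip_width: 0.383
grip_force: 40.0
```

```bash
cat >> h.py <<'E'
S=np.array([.489,-.008,.07]);X=np.array([np.cos(.355),np.sin(.355),0]);Y=np.array([-X[1],X[0],0]);Z=np.array([0,0,1.])
def W(x,y,z): return S+(x*X+y*Y)/1e3+Z*z/1e3
E
python3 -c "
from h import *
go(W(-80,-100,143.7))
crop('scene',200,0,420,240,2.4,'pics/c4.png')"
```

```text
t 4.25 pos [ 0.4787 -0.2217  0.3371] rv [-2.987 -0.508 -0.55 ] F [-0.3 -0.3 -2.8] q [ 0.895 -0.136 -0.287  1.789 -0.347  1.28  -0.561]
travel [-0.042  -0.0967  0.1162]
[[ 0.882  0.331  0.336]
 [ 0.309 -0.944  0.119]
 [ 0.356 -0.001 -0.934]]
```

View pics/c4.png

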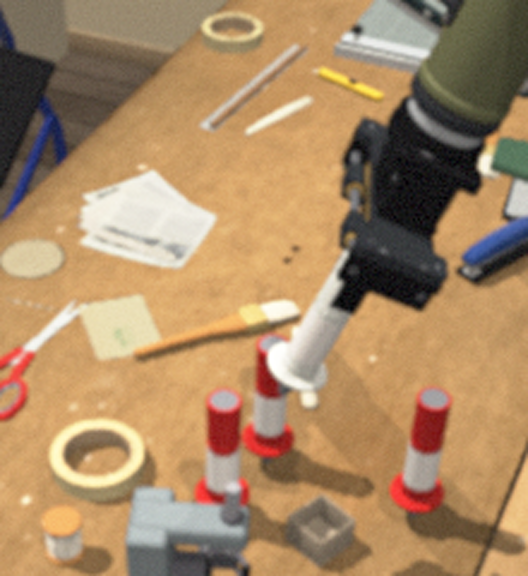

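The cartridge is held aligned with the tool and leans towards the front, and the box stayed at crop (320,525). I'll move sideways and down next.

>>> step_arm(commands=[{"travel": [-0.01,-0.025,0.029],"turn": [0,0,0]},{"travel": [-0.02,-0.05,0.058],"turn": [0,0,0]},{"travel": [-0.03,-0.075,0.087],"turn": [0,0,0]},{"travel": [-0.042,-0.097,0.116],"turn": [0,0,0]},{"travel": [-0.042,-0.097,0.116],"turn": [0,0,0]}])

```text
time: 4.8
position: [0.4478, -0.1223, 0.2095]
tool_rot: [-2.98, -0.525, -0.534]
ft_force: [0.2, -0.2, -2.6]
grip_width: 0.381
grip_force: 40.0
```

```bash
python3 -c "
from h import *
go(W(-80,0,143.7))"
```

```text
t 4.8 pos [ 0.4478 -0.1223  0.2095] rv [-2.98  -0.525 -0.534] F [ 0.2 -0.2 -2.6] q [ 0.832 -0.252 -0.374  2.128 -0.411  1.038 -0.591]
travel [-0.0008 -0.0928 -0.004 ]
[[ 0.881  0.343  0.325]
 [ 0.319 -0.939  0.127]
 [ 0.349 -0.008 -0.937]]
```

>>> step_arm(commands=[{"travel": [0,-0.025,-0.001],"turn": [0,0,0]},{"travel": [0,-0.05,-0.002],"turn": [0,0,0]},{"travel": [0,-0.075,-0.003],"turn": [0,0,0]},{"travel": [-0.001,-0.093,-0.004],"turn": [0,0,0]},{"travel": [-0.001,-0.093,-0.004],"turn": [0,0,0]}])

```text
time: 5.3
position: [0.445, -0.0389, 0.1905]
tool_rot: [-2.976, -0.522, -0.479]
ft_force: [-2.7, -7.5, 17.4]
grip_width: 0.448
grip_force: 39.4
```

```bash
python3 -c "
from h import *
go(W(-54.8,0,143.7))
a=ctrl.get_image('top')[190:310,190:340,::-1];b=ctrl.get_image('scene')[160:310,240:390,::-1]
z=lambda i:cv2.resize(i,None,fx=2.66,fy=2.66*150/i.shape[0],interpolation=2)
b=cv2.resize(b,(400,500),interpolation=2);a=cv2.resize(a,(400,320),interpolation=2);a=np.vstack([a,np.zeros((180,400,3),np.uint8)])
cv2.imwrite('pics/c5.png',np.hstack([b,a]))"
```

```text
t 5.3 pos [ 0.445  -0.0389  0.1905] rv [-2.976 -0.522 -0.479] F [-2.7 -7.5 17.4] q [ 0.767 -0.302 -0.497  2.181 -0.417  1.01  -0.767]
travel [ 0.0046 -0.0143 -0.0226]
[[ 0.893  0.345  0.29 ]
 [ 0.319 -0.938  0.134]
 [ 0.318 -0.027 -0.948]]
```

View pics/c5.png

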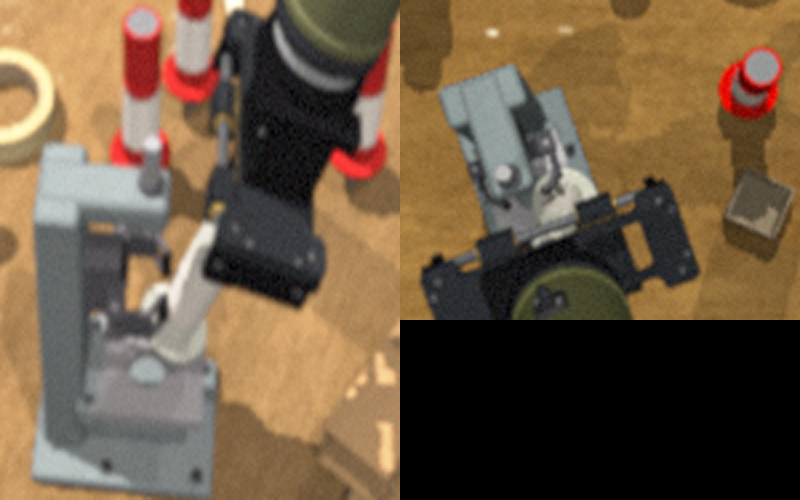

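The cartridge dropped about 23 mm as joint 2 ran into its limit, and the collar or nozzle now touches the plate's edge and a roller at crop (160,300). I'll work out the arm's geometry from the logged states before moving on.

```bash
cat > k.py <<'E'
import numpy as np
from scipy.optimize import least_squares
from scipy.spatial.transform import Rotation as Ro
D=[([1.24212594,.32172757,-.07006144,1.45155016,.02261935,1.37080274,-.05689858],[.21824,-.61177,.23559],[-3.0939,-.5355,.0006]),
([.773,.088,-.416,1.735,.037,1.327,-.877],[.482,-.2208,.2364],[3.095,.537,-.001]),
([.895,-.136,-.287,1.789,-.347,1.28,-.561],[.4787,-.2217,.3371],[-2.987,-.508,-.55]),
([.832,-.252,-.374,2.128,-.411,1.038,-.591],[.4478,-.1223,.2095],[-2.98,-.525,-.534]),
([.767,-.302,-.497,2.181,-.417,1.01,-.767],[.445,-.0389,.1905],[-2.976,-.522,-.479])]
rz=lambda a:Ro.from_euler('z',a).as_matrix();ry=lambda a:Ro.from_euler('y',a).as_matrix()
def fk(q,P):
    h,a,b,c,x1,x2,x3,b1,y1,y2=P
    R=rz(q[0]-b1);p=np.array([0,0,h])+R@[x1,y1,0];R=R@ry(q[1]);p=p+R@[x2,y2,a];R=R@rz(q[2])@ry(q[3]);p=p+R@[x3,0,b];R=R@rz(q[4])@ry(q[5]);p=p+R@[0,0,c];return p,R@rz(q[6])
def fit():
    def r(P):
        o=[]
        for q,p,v in D:
            pp,R=fk(q,P);o+=list(pp-p)
        return np.r_[o,1e-4*np.array(P[4:7]),1e-4*np.array(P[8:])]
    best=min((least_squares(r,[.35,.42,.4,.3,0,0,0,b1,0,0]) for b1 in (1.2,2.4,3.9,5.5)),key=lambda s:s.cost);return best
if __name__=="__main__":
    s=fit();print(np.round(s.x,4),s.cost,np.abs(s.fun[:15]).max())
    for q,p,v in D:print(np.round((fk(q,s.x)[1].T@Ro.from_rotvec(v).as_matrix()),2).tolist())
E
python3 k.py
```

```text
[ 0.038   0.1989  1.1981  0.4417 -1.8115  0.1165 -0.7385  4.4262  0.2459
  0.3335] 0.03569014807481636 0.13122007606920683
[[0.92, 0.39, -0.0], [-0.39, 0.92, -0.0], [0.0, 0.0, 1.0]]
[[0.92, 0.39, -0.0], [-0.39, 0.92, -0.0], [0.0, 0.0, 1.0]]
[[0.87, 0.38, 0.33], [-0.46, 0.87, 0.21], [-0.21, -0.33, 0.92]]
[[0.86, 0.4, 0.31], [-0.47, 0.86, 0.19], [-0.19, -0.31, 0.93]]
[[0.88, 0.4, 0.26], [-0.45, 0.88, 0.16], [-0.16, -0.26, 0.95]]
```

```bash
cat > k2.py <<'E'
from k import *
import itertools
def fk(q,P,s):
    h,a,b,c,x1,x2,x3,x4,o7=P;q=np.array(q)*[s[0],1,s[1],1,s[2],1,s[3]]
    R=rz(q[0]);p=np.array([0,0,h])+R@[x1,0,0];R=R@ry(q[1]);p=p+R@[x2,0,a];R=R@rz(q[2])@ry(q[3]);p=p+R@[x3,0,b];R=R@rz(q[4])@ry(q[5]);p=p+R@[x4,0,c];return p,R@rz(q[6]+o7)
def res(P,s):
    o=[]
    for q,p,v in D:
        pp,R=fk(q,P,s);o+=list(pp-p)+list(.3*(R.T@Ro.from_rotvec(v).as_matrix()-np.eye(3)).ravel())
    return np.r_[o,1e-3*np.array(P[4:8])]
def best():
    return min(((least_squares(res,[.35,.42,.4,.3,0,0,0,0,o],args=(s,)),s) for s in itertools.product((1,-1),repeat=4) for o in (0,1.57,3.14,-1.57)),key=lambda t:t[0].cost)
if __name__=="__main__":
    f,s=best();print(np.round(f.x,4).tolist(),s,f.cost);print(np.round(f.fun[:60].reshape(5,12)[:,:3],4))
E
python3 k2.py
```

```text
[0.216, 0.4558, 0.5119, 0.3139, 0.0362, 0.0334, -0.0123, 0.0672, 1.5709] (-1, -1, -1, -1) 0.00027828867660074994
[[ 0.0197  0.0092 -0.002 ]
 [ 0.0022 -0.0042  0.0049]
 [-0.0011  0.002  -0.0035]
 [ 0.0019  0.0027 -0.0002]
 [-0.0012 -0.0023  0.0007]]
```

```bash
cat > k3.py <<'E'
from k import *
def fk(q,P):
    h,a,b,c,x1,x2,x3,x4,y1,y2,y3,o7=P;q=np.array(q)*[-1,1,-1,1,-1,1,-1]
    R=rz(q[0]);p=np.array([0,0,h])+R@[x1,y1,0];R=R@ry(q[1]);p=p+R@[x2,y2,a];R=R@rz(q[2])@ry(q[3]);p=p+R@[x3,y3,b];R=R@rz(q[4])@ry(q[5]);p=p+R@[x4,0,c];return p,R@rz(q[6]+o7)
def res(P):
    o=[]
    for q,p,v in D:
        pp,R=fk(q,P);o+=list(pp-p)
    return np.r_[o,3e-3*np.array(P[4:11])]
def get(): return least_squares(res,[.3,.42,.45,.3,0,0,0,0,0,0,0,1.57])
if __name__=="__main__":
    f=get();print(np.round(f.x,4).tolist(),f.cost);print(np.round(f.fun[:15].reshape(5,3),4))
    for q,p,v in D:print(np.round((fk(q,f.x)[1].T@Ro.from_rotvec(v).as_matrix())-np.eye(3),3).tolist())
E
python3 k3.py
```

```text
[0.2494, 0.4667, 0.5144, 0.3538, -0.0002, 0.0012, -0.001, 0.0018, -0.0086, -0.0086, -0.0093, 1.57] 1.1221356199263754e-07
[[ 0.0001 -0.0001 -0.    ]
 [-0.0001  0.     -0.    ]
 [-0.      0.0001  0.0001]
 [-0.0001  0.0001 -0.0002]
 [ 0.0002 -0.0002  0.0002]]
[[-0.0, -0.001, 0.0], [0.001, -0.0, -0.0], [-0.0, 0.0, -0.0]]
[[-0.0, -0.002, 0.0], [0.002, -0.0, 0.0], [-0.0, -0.0, -0.0]]
[[-0.0, -0.001, 0.0], [0.001, -0.0, 0.0], [-0.0, -0.0, -0.0]]
[[-0.0, -0.001, 0.0], [0.001, -0.0, 0.001], [-0.0, -0.001, -0.0]]
[[-0.0, -0.001, -0.001], [0.001, -0.0, -0.0], [0.001, 0.0, -0.0]]
```

```bash
cat > ik.py <<'E'
from k3 import *; P=get().x
from h import W,X,Y,Z
lo=np.array([-2.86,-.3,-1.38,.06,-1.56,.09,-2.69]);hi=np.array([2.86,2.09,1.24,2.45,4.7,2.05,2.69])
def Rt(tau,yaw=0):  # tool x = x', y=-y', z down; tilt about tool y
    return np.c_[X,-Y,-Z]@rz(yaw)@ry(tau)
def err(q,p,R):
    pp,RR=fk(q,P);return np.r_[pp-p,.3*Ro.from_matrix(RR.T@R).as_rotvec()]
def ik(p,R,q0=None,n=12):
    rng=np.random.default_rng(0);best=None;m=.02
    for i in range(n):
        s=np.clip([.77,-.2,-.5,2.1,-.4,1,-.7]+rng.normal(0,.5 if i else 0,7),lo+m,hi-m)
        f=least_squares(lambda q:np.r_[100*err(q,p,R),.05*(q-(lo+hi)/2)/(hi-lo)],s,bounds=(lo+m,hi-m))
        e=np.linalg.norm(err(f.x,p,R))
        if best is None or e<best[1]-1e-3:best=(f.x,e)
    return best
if __name__=="__main__":
    for nm,x,y,z in(("ins",-44,0,116),("pre",-55,0,144),("side",-80,-10,144),("push",-25,0,120)):
        for t in (0,10,16,21,35,50):
            q,e=ik(W(x,y,z),Rt(np.radians(t)));print(nm,t,round(e*1000,1),np.round(q,2))
E
python3 ik.py
```

```text
ins 0 0.0 [ 0.11 -0.07 -0.12  1.99 -0.01  1.22 -1.22]
ins 10 0.0 [ 0.16 -0.19 -0.1   2.11 -0.1   1.07 -1.12]
ins 16 0.0 [ 0.18 -0.26 -0.08  2.18 -0.17  0.98 -1.04]
ins 21 10.1 [ 0.34 -0.28 -0.18  2.21 -0.29  0.93 -0.91]
ins 35 41.1 [ 0.53 -0.28 -0.19  2.31 -0.68  0.82 -0.44]
ins 50 49.9 [ 0.87 -0.28 -0.31  2.43 -1.16  0.9   0.14]
pre 0 0.0 [ 0.12 -0.11 -0.11  1.97 -0.01  1.28 -1.2 ]
pre 10 0.0 [ 0.16 -0.24 -0.09  2.09 -0.1   1.14 -1.11]
pre 16 7.9 [ 0.31 -0.28 -0.17  2.13 -0.21  1.06 -1.  ]
pre 21 22.9 [ 0.36 -0.28 -0.17  2.15 -0.29  1.02 -0.9 ]
pre 35 55.0 [ 0.57 -0.28 -0.18  2.25 -0.65  0.92 -0.45]
pre 50 60.1 [ 0.86 -0.28 -0.22  2.43 -1.17  0.97  0.2 ]
side 0 0.0 [ 0.16 -0.16 -0.11  2.01 -0.02  1.29 -1.15]
side 10 0.0 [ 0.21 -0.28 -0.08  2.12 -0.11  1.15 -1.05]
side 16 18.3 [ 0.38 -0.28 -0.17  2.13 -0.22  1.1  -0.92]
side 21 32.6 [ 0.44 -0.28 -0.17  2.15 -0.31  1.06 -0.82]
side 35 60.9 [ 0.68 -0.28 -0.18  2.26 -0.69  0.99 -0.34]
side 50 61.5 [ 0.98 -0.28 -0.23  2.43 -1.14  1.06  0.25]
push 0 0.0 [ 0.1  -0.04 -0.12  1.95 -0.    1.23 -1.23]
push 10 0.0 [ 0.14 -0.16 -0.1   2.07 -0.09  1.07 -1.14]
push 16 0.0 [ 0.17 -0.23 -0.09  2.14 -0.16  0.98 -1.06]
push 21 0.1 [ 0.31 -0.28 -0.18  2.2  -0.28  0.91 -0.95]
push 35 32.7 [ 0.48 -0.28 -0.18  2.3  -0.64  0.78 -0.52]
push 50 42.9 [ 0.78 -0.28 -0.28  2.43 -1.18  0.82  0.11]
```

>>> step_arm(commands=[{"travel": [0,0.01,-0.015],"turn": [0,-2,0]},{"travel": [0,0.03,-0.03],"turn": [0,-4,0]},{"travel": [0,0.06,-0.03],"turn": [0,-8,0]},{"travel": [0,0.1,-0.03],"turn": [0,-10,0]},{"travel": [0,0.1,-0.03],"turn": [0,-10,0]}])

```text
time: 5.9
position: [0.4649, -0.1403, 0.2064]
tool_rot: [-3.027, -0.522, -0.197]
ft_force: [-0.1, -0.3, -1.4]
grip_width: 0.386
grip_force: 40.0
```

```bash
cat > l.py <<'E'
from ik import *
from h import ctrl,S
s=ctrl.get_state();R=Ro.from_rotvec(s["tool_rot"]).as_matrix();d=s["position"]-S
print("x'y'z mm",np.round([d@X*1e3,d@Y*1e3,d[2]*1e3],1),"tilt deg",np.round(np.degrees([np.arctan2(R[:,2]@X,-R[2,2]),np.arctan2(R[:,2]@Y,-R[2,2]),np.arctan2(R[:,0]@Y,R[:,0]@X)]),1),"F",np.round(s["ft_force"],1),"q",np.round(s["joint_positions"],2),"t",round(s["time"],2))
E
python3 - <<'E'
import sys;sys.path.insert(0,'.')
from l import *
from h import crop
for x,z,t in((-38,116,17),(-41,116,17),(-47,145,17),(-44,135,17),(-47,145,14),(-80,145,8)):
    q,e=ik(W(x,0,z),Rt(np.radians(t)));print(x,z,t,round(e*1000,1),np.round(q,2))
crop('scene',220,40,400,240,3,'pics/c6.png')
E
```

```text
x'y'z mm [ -68.6 -115.7  136.4] tilt deg [ 7.9  2.3 -0.9] F [-0.1 -0.3 -1.4] q [ 0.85 -0.06 -0.5   1.94 -0.16  1.18 -0.83] t 5.9
-38 116 17 0.0 [ 0.18 -0.26 -0.08  2.18 -0.18  0.96 -1.03]
-41 116 17 0.0 [ 0.19 -0.27 -0.08  2.19 -0.19  0.96 -1.03]
-47 145 17 6.5 [ 0.31 -0.28 -0.17  2.13 -0.22  1.04 -0.99]
-44 135 17 2.8 [ 0.3  -0.28 -0.17  2.15 -0.22  1.01 -1.  ]
-47 145 14 0.0 [ 0.18 -0.27 -0.08  2.12 -0.14  1.07 -1.07]
-80 145 8 0.0 [ 0.18 -0.27 -0.09  2.1  -0.09  1.18 -1.1 ]
```

View pics/c6.png

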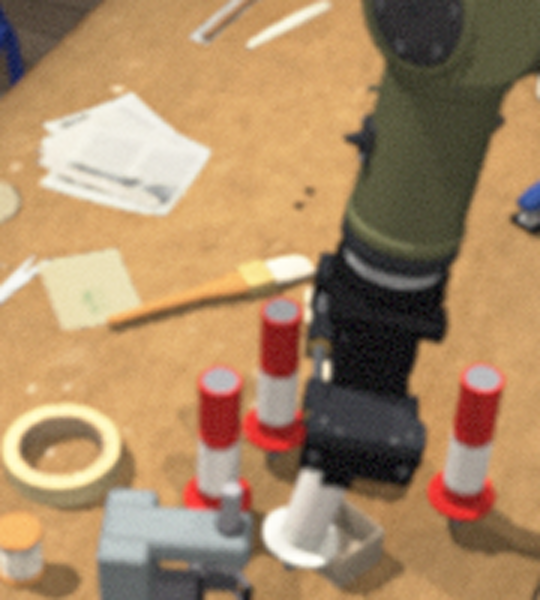

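The cartridge has pivoted in the grip and now leans more than the tool does, with its collar centre at crop (302,537). I'll measure that angle on the grip plane, and check how far the arm can reach while keeping its present elbow.

Run:
```python
from l import *
from h import ray
uv=(220+302.5/3-.5,40+537.5/3-.5);T=s["position"];y=R[:,1]
c,dd=ray("scene",uv);p=c+dd*((T-c)@y)/(dd@y);v=p-T
print("collar rel",np.round([v@X,v@Y,v[2]],4),"len",np.linalg.norm(v),"lean",np.degrees(np.arctan2(v@X,-v[2])))
t1=R[:,2];print(np.degrees(np.arctan2(v@R[:,0],v@t1)),"rel to tool")
for x,z,t in((-38,116,17),(-44,116,10),(-44,116,14),(-55,144,10),(-80,144,8),(-80,144,4)):
  for j3 in(-.5,-.3,-.1):
    f=least_squares(lambda q:np.r_[100*err(q,W(x,0,z),Rt(np.radians(t))),10*(q[2]-j3)],s["joint_positions"])
    print(x,z,t,j3,round(np.linalg.norm(err(f.x,W(x,0,z),Rt(np.radians(t))))*1e3,1),np.round(f.x,2))
```

```text
x'y'z mm [ -68.6 -112.6  136.2] tilt deg [ 7.9  2.4 -0.8] F [-0.3  0.1 -2.3] q [ 0.84 -0.06 -0.5   1.94 -0.16  1.18 -0.83] t 5.95
collar rel [ 0.0205  0.0037 -0.0886] len 0.0910573855487109 lean 13.005851229401836
5.117232424349401 rel to tool
-38 116 17 -0.5 0.0 [ 0.68 -0.28 -0.5   2.17 -0.34  0.98 -0.89]
-38 116 17 -0.3 0.0 [ 0.44 -0.26 -0.3   2.18 -0.26  0.97 -0.96]
-38 116 17 -0.1 0.0 [ 0.2  -0.26 -0.1   2.18 -0.19  0.96 -1.03]
-44 116 10 -0.5 0.0 [ 0.61 -0.2  -0.5   2.09 -0.2   1.08 -1.02]
-44 116 10 -0.3 0.0 [ 0.38 -0.19 -0.3   2.1  -0.15  1.07 -1.07]
-44 116 10 -0.1 0.0 [ 0.16 -0.19 -0.1   2.11 -0.1   1.07 -1.12]
-44 116 14 -0.5 0.0 [ 0.65 -0.25 -0.5   2.14 -0.28  1.02 -0.94]
-44 116 14 -0.3 0.0 [ 0.42 -0.24 -0.3   2.15 -0.21  1.01 -1.  ]
-44 116 14 -0.1 0.0 [ 0.19 -0.24 -0.1   2.16 -0.15  1.01 -1.06]
-55 144 10 -0.5 0.0 [ 0.65 -0.25 -0.5   2.07 -0.22  1.15 -0.99]
-55 144 10 -0.3 0.0 [ 0.41 -0.24 -0.3   2.08 -0.16  1.14 -1.05]
-55 144 10 -0.1 0.0 [ 0.17 -0.24 -0.1   2.09 -0.11  1.14 -1.1 ]
-80 144 8 -0.5 0.0 [ 0.67 -0.28 -0.5   2.09 -0.22  1.19 -0.96]
-80 144 8 -0.3 0.0 [ 0.43 -0.27 -0.3   2.1  -0.16  1.18 -1.03]
-80 144 8 -0.1 0.0 [ 0.19 -0.27 -0.1   2.1  -0.09  1.18 -1.09]
-80 144 4 -0.5 0.0 [ 0.63 -0.23 -0.5   2.05 -0.15  1.24 -1.04]
-80 144 4 -0.3 0.0 [ 0.39 -0.22 -0.3   2.05 -0.1   1.23 -1.09]
-80 144 4 -0.1 0.0 [ 0.16 -0.22 -0.1   2.06 -0.05  1.23 -1.14]
```

>>> step_arm(commands=[{"travel": [0,0,-0.04],"turn": [0,0,0]},{"travel": [0,0,-0.07],"turn": [0,-5,0]},{"travel": [0,0,-0.07],"turn": [0,-14,0]},{"travel": [0,0,-0.07],"turn": [0,-14,0]},{"travel": [0,0,-0.07],"turn": [0,-14,0]}])

```text
time: 6.45
position: [0.4547, -0.1399, 0.2748]
tool_rot: [-3.064, -0.548, 0.174]
ft_force: [-0.2, 0.0, -3.0]
grip_width: 0.381
grip_force: 40.0
```

Run:
```python
from l import *
from h import onz,go
print(onz("top",(324.6,265),.038))
go([.483,-.222,.19])
import cv2
im=ctrl.get_image("scene")[:,:,::-1];im2=ctrl.get_image("top")[:,:,::-1]
a=cv2.resize(im[80:260,220:400],(400,400),interpolation=2);b=cv2.resize(im2[200:320,270:390],(400,400),interpolation=2)
cv2.imwrite("pics/c7.png",np.hstack([a,b]))
```

```text
x'y'z mm [ -78.  -111.8  204.8] tilt deg [-6.1  2.5  0.1] F [-0.2  0.  -3. ] q [ 0.79  0.04 -0.58  1.71  0.04  1.51 -1.01] t 6.45
[ 0.48265176 -0.21858429  0.038     ]
t 6.45 pos [ 0.4547 -0.1399  0.2748] rv [-3.064 -0.548  0.174] F [-0.2  0.  -3. ] q [ 0.793  0.044 -0.58   1.709  0.044  1.509 -1.01 ]
travel [0.0068 0.0904 0.0807]
[[ 0.932  0.344 -0.114]
 [ 0.347 -0.938  0.004]
 [-0.106 -0.044 -0.993]]
```

View pics/c7.png

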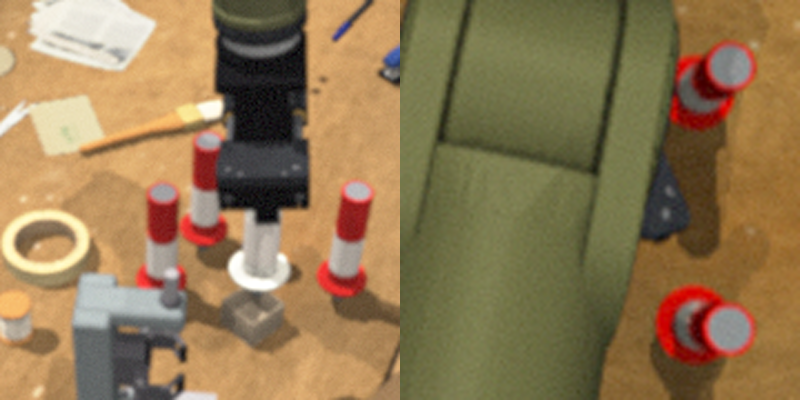

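The cartridge hangs about upright at left-panel (262,255), and the box stands unmoved at (252,315). I'll put it back in the box and regrip it higher.

>>> step_arm(commands=[{"travel": [0.002,0.03,0.01],"turn": [-1,0,0]},{"travel": [0.004,0.06,0.03],"turn": [-2.5,0,0]},{"travel": [0.008,0.088,0.06],"turn": [-2.5,0,0]},{"travel": [0.008,0.088,0.081],"turn": [-2.5,0,0]},{"travel": [0.008,0.088,0.081],"turn": [-2.5,0,0]}])

```text
time: 7.05
position: [0.4787, -0.2218, 0.1876]
tool_rot: [3.072, 0.543, -0.172]
ft_force: [-0.9, 0.4, -2.4]
grip_width: 0.385
grip_force: 40.0
```

Run:
```python
from l import *
from h import go
go([.4827,-.219,.135])
```

```text
x'y'z mm [ -84.  -196.9  117.6] tilt deg [-6.4  0.2 -0.3] F [-0.9  0.4 -2.4] q [ 0.82  0.19 -0.54  1.74  0.17  1.33 -0.98] t 7.05
t 7.05 pos [ 0.4787 -0.2218  0.1876] rv [ 3.072  0.543 -0.172] F [-0.9  0.4 -2.4] q [ 0.817  0.193 -0.536  1.739  0.167  1.332 -0.983]
travel [ 0.0105 -0.0012  0.0518]
[[ 0.934  0.343 -0.105]
 [ 0.341 -0.939 -0.036]
 [-0.111 -0.002 -0.994]]
```

>>> step_arm(commands=[{"travel": [0.007,0,0.02],"turn": [0,0,0]},{"travel": [0.01,-0.001,0.035],"turn": [0,0,0]},{"travel": [0.01,-0.001,0.044],"turn": [0,0,0]},{"travel": [0.01,-0.001,0.048],"turn": [0,0,0]}])

```text
time: 7.45
position: [0.4859, -0.2186, 0.1415]
tool_rot: [3.068, 0.547, -0.165]
ft_force: [-0.3, -0.3, -2.5]
grip_width: 0.383
grip_force: 40.0
```

>>> step_arm(commands=[{"travel": [0,0,0.002],"turn": [0,0,0]},{"travel": [0,0,0.004],"turn": [0,0,0]}])

```text
time: 7.65
position: [0.4865, -0.2192, 0.1384]
tool_rot: [3.067, 0.547, -0.162]
ft_force: [-0.5, -0.4, -1.6]
grip_width: 0.385
grip_force: 40.0
```

>>> step_arm(commands=[{"travel": [0,0,0.002],"turn": [0,0,0]},{"travel": [0,0,0.004],"turn": [0,0,0]}])

```text
time: 7.85
position: [0.486, -0.2193, 0.1341]
tool_rot: [3.068, 0.547, -0.163]
ft_force: [-0.7, 0.1, 7.0]
grip_width: 0.385
grip_force: 40.0
```

>>> step_arm(commands=[{"travel": [0,0,0.002],"turn": [0,0,0]},{"travel": [0,0,0.003],"turn": [0,0,0]}])

```text
time: 8.05
position: [0.4866, -0.2193, 0.134]
tool_rot: [3.067, 0.547, -0.161]
ft_force: [-3.6, 2.4, 18.8]
grip_width: 0.383
grip_force: 40.0
```

>>> step_arm(commands=[{"travel": [0,0,-0.003],"turn": [0,0,0]},{"travel": [0,0,-0.003],"turn": [0,0,0]}])

```text
time: 8.25
position: [0.4863, -0.2192, 0.1343]
tool_rot: [3.067, 0.547, -0.162]
ft_force: [0.4, -0.3, -0.9]
grip_width: 0.39
grip_force: 40.0
```

>>> step_arm(commands=[{"travel": [0,0,0],"turn": [0,0,0]},{"travel": [0,0,0],"turn": [0,0,0]},{"travel": [0,0,0],"turn": [0,0,0]},{"travel": [0,0,0],"turn": [0,0,0]}], gripper=0.7)

```text
time: 8.65
position: [0.4857, -0.2191, 0.1336]
tool_rot: [3.068, 0.547, -0.164]
ft_force: [-0.0, -0.5, -0.4]
grip_width: 0.648
grip_force: 0.0
```

Run:
```python
from l import *
from h import go
print(s["grip_width"]);go([.484,-.219,.156])
```

```text
x'y'z mm [ -76.4 -196.8   63.6] tilt deg [-6.1 -0.1 -0.1] F [-0.  -0.5 -0.4] q [ 0.8   0.25 -0.54  1.79  0.2   1.23 -1.02] t 8.65
0.6475435519758658
t 8.65 pos [ 0.4857 -0.2191  0.1336] rv [ 3.068  0.547 -0.164] F [-0.  -0.5 -0.4] q [ 0.8    0.25  -0.536  1.792  0.203  1.228 -1.023]
travel [-0.004  -0.0007 -0.0221]
[[ 0.933  0.346 -0.1  ]
 [ 0.344 -0.938 -0.039]
 [-0.107  0.002 -0.994]]
```

>>> step_arm(commands=[{"travel": [-0.003,0,-0.012],"turn": [0,-1,0]},{"travel": [-0.003,0,-0.022],"turn": [0,-2,0]},{"travel": [-0.003,0,-0.022],"turn": [0,-2,0]},{"travel": [-0.003,0,-0.022],"turn": [0,-2,0]}])

```text
time: 9.05
position: [0.4853, -0.2192, 0.1558]
tool_rot: [3.059, 0.546, -0.216]
ft_force: [0.8, 0.3, -0.2]
grip_width: 0.703
grip_force: 0.0
```

Run:
```python
from l import *
import cv2
im=ctrl.get_image("scene")[:,:,::-1];im2=ctrl.get_image("top")[:,:,::-1]
a=cv2.resize(im[130:250,270:390],(600,600),interpolation=2)
cv2.imwrite("pics/c8.png",a)
```

```text
x'y'z mm [ -76.9 -196.7   85.8] tilt deg [-8.1 -0.1 -0.1] F [ 0.8  0.3 -0.2] q [ 0.78  0.25 -0.54  1.75  0.22  1.3  -1.03] t 9.05
```

View pics/c8.png

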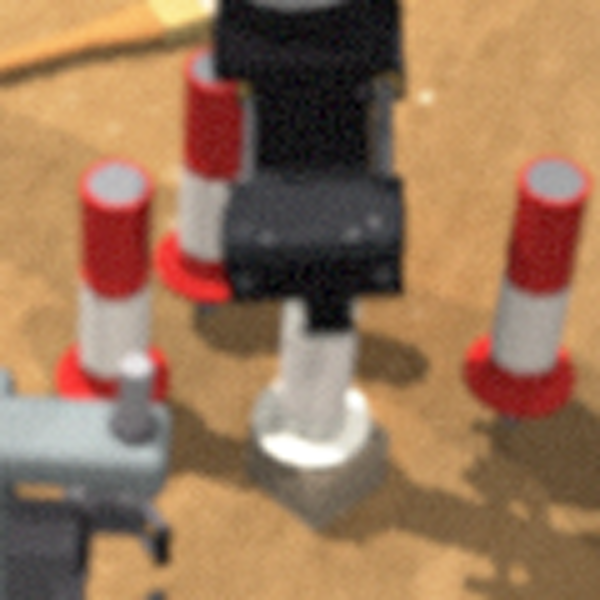

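The cartridge stands upright on the box, collar at crop (312,420), between the open fingers and well centred. I'll grip it now.

>>> step_arm(commands=[{"travel": [0,0,0],"turn": [0,0,0]},{"travel": [0,0,0],"turn": [0,0,0]},{"travel": [0,0,0],"turn": [0,0,0]},{"travel": [0,0,0],"turn": [0,0,0]},{"travel": [0,0,0],"turn": [0,0,0]}], gripper=0.2, force=50)

```text
time: 9.65
position: [0.4852, -0.2194, 0.156]
tool_rot: [3.059, 0.545, -0.217]
ft_force: [0.5, -0.5, -0.6]
grip_width: 0.381
grip_force: 50.0
```

>>> step_arm(commands=[{"travel": [0,0,0],"turn": [0,0,0]},{"travel": [0,0,0],"turn": [0,0,0]},{"travel": [0,0,0],"turn": [0,0,0]}])

```text
time: 9.95
position: [0.4852, -0.2194, 0.156]
tool_rot: [3.059, 0.545, -0.217]
ft_force: [0.3, -0.6, -0.7]
grip_width: 0.383
grip_force: 50.0
```

Run:
```python
from l import *
from h import go,onz
c=onz("scene",(270+312.5/5-.5,130+420.5/5-.5),.043);v=c-s["position"];print("collar",c,v@X,v@Y)
go(W(-75,-110,170))
q=s["joint_positions"]
for x,y,z,t in((-75,-110,155,4),(-75,0,155,4),(-49,0,149,8),(-45,0,121,12)):
    f=least_squares(lambda q:np.r_[100*err(q,W(x,y,z),Rt(np.radians(t))),10*(q[2]+.5)],q);print(np.round(f.x,2))
```

```text
x'y'z mm [ -77.1 -196.9   86. ] tilt deg [-8.1 -0.1 -0.1] F [ 0.3 -0.6 -0.7] q [ 0.78  0.25 -0.54  1.75  0.22  1.3  -1.03] t 9.95
collar [ 0.48381391 -0.21725251  0.043     ] -0.000537700276922026 0.0025022127656076343
t 9.95 pos [ 0.4852 -0.2194  0.156 ] rv [ 3.059  0.545 -0.217] F [ 0.3 -0.6 -0.7] q [ 0.785  0.248 -0.537  1.749  0.216  1.302 -1.035]
travel [-0.01   -0.0867 -0.0836]
[[ 0.929  0.346 -0.132]
 [ 0.342 -0.938 -0.051]
 [-0.141  0.002 -0.99 ]]
[ 0.79 -0.07 -0.5   1.91 -0.08  1.24 -0.9 ]
[ 0.62 -0.22 -0.5   2.02 -0.15  1.26 -1.05]
[ 0.62 -0.21 -0.5   2.03 -0.18  1.18 -1.04]
[ 0.64 -0.24 -0.5   2.11 -0.24  1.06 -0.98]
```

>>> step_arm(commands=[{"travel": [-0.003,0,-0.02],"turn": [0,0,0]},{"travel": [-0.008,0,-0.06],"turn": [0,0,0]},{"travel": [-0.011,0,-0.084],"turn": [0,0,0]},{"travel": [-0.011,0,-0.084],"turn": [0,0,0]}])

```text
time: 10.35
position: [0.4881, -0.219, 0.2442]
tool_rot: [3.056, 0.545, -0.208]
ft_force: [0.0, 0.3, -2.0]
grip_width: 0.379
grip_force: 50.0
```

>>> step_arm(commands=[{"travel": [0,-0.03,0],"turn": [0,3,0]},{"travel": [0,-0.06,0],"turn": [0,7,0]},{"travel": [0,-0.087,0],"turn": [0,12,0]},{"travel": [0,-0.087,0],"turn": [0,12,0]},{"travel": [0,-0.087,0],"turn": [0,12,0]}])

```text
time: 10.85
position: [0.4548, -0.1373, 0.2397]
tool_rot: [-3.083, -0.549, -0.102]
ft_force: [0.1, -0.0, -2.0]
grip_width: 0.376
grip_force: 50.0
```

Run:
```python
from l import *
from h import go
go(W(-75,-110,155))
go(W(-75,-2,155))
```

```text
x'y'z mm [ -77.  -109.3  169.7] tilt deg [ 3.8 -0.2 -0.1] F [ 0.1 -0.  -2. ] q [ 0.86 -0.09 -0.55  1.88 -0.09  1.28 -0.89] t 10.85
t 10.85 pos [ 0.4548 -0.1373  0.2397] rv [-3.083 -0.549 -0.102] F [ 0.1 -0.  -2. ] q [ 0.855 -0.086 -0.554  1.885 -0.086  1.277 -0.894]
travel [0.0011 0.0006 0.0148]
[[ 0.936  0.345  0.062]
 [ 0.345 -0.938  0.02 ]
 [ 0.066  0.003 -0.998]]
t 10.85 pos [ 0.4548 -0.1373  0.2397] rv [-3.083 -0.549 -0.102] F [ 0.1 -0.  -2. ] q [ 0.855 -0.086 -0.554  1.885 -0.086  1.277 -0.894]
travel [ 0.0008 -0.1074  0.0144]
[[ 0.936  0.345  0.062]
 [ 0.345 -0.938  0.02 ]
 [ 0.066  0.003 -0.998]]
```

>>> step_arm(commands=[{"travel": [0,-0.025,0.014],"turn": [0,0,0]},{"travel": [0,-0.05,0.014],"turn": [0,0,0]},{"travel": [0,-0.08,0.014],"turn": [0,0,0]},{"travel": [0,-0.107,0.014],"turn": [0,0,0]},{"travel": [0,-0.107,0.014],"turn": [0,0,0]}])

```text
time: 11.35
position: [0.4196, -0.0334, 0.2259]
tool_rot: [-3.079, -0.557, -0.103]
ft_force: [0.9, 0.0, -1.2]
grip_width: 0.379
grip_force: 50.0
```

Run:
```python
from l import *
from h import go
go(W(-51,-2,149))
```

```text
x'y'z mm [-73.9   0.3 155.9] tilt deg [ 3.8 -0.   0.2] F [ 0.9  0.  -1.2] q [ 0.78 -0.24 -0.63  2.01 -0.18  1.27 -1.01] t 11.35
t 11.35 pos [ 0.4196 -0.0334  0.2259] rv [-3.079 -0.557 -0.103] F [ 0.9  0.  -1.2] q [ 0.78  -0.236 -0.634  2.013 -0.179  1.266 -1.008]
travel [0.0223 0.0023 0.0084]
[[ 0.935  0.35   0.062]
 [ 0.35  -0.937  0.022]
 [ 0.066  0.001 -0.998]]
```

>>> step_arm(commands=[{"travel": [0.008,0.001,0.002],"turn": [0,1,0]},{"travel": [0.016,0.002,0.005],"turn": [0,3,0]},{"travel": [0.022,0.002,0.0065],"turn": [0,4.2,0]},{"travel": [0.022,0.002,0.0065],"turn": [0,4.2,0]},{"travel": [0.022,0.002,0.0065],"turn": [0,4.2,0]}])

```text
time: 11.85
position: [0.4417, -0.0311, 0.2211]
tool_rot: [-3.063, -0.545, -0.216]
ft_force: [-0.1, -0.1, -1.4]
grip_width: 0.379
grip_force: 50.0
```

Run:
```python
from l import *
from h import go
go(W(-47,-2,136));go(W(-45,-2,123))
import cv2
im=ctrl.get_image("scene")[:,:,::-1]
cv2.imwrite("pics/c9.png",cv2.resize(im[180:300,240:360],(600,600),interpolation=2))
```

```text
x'y'z mm [-52.4  -5.2 151.1] tilt deg [ 8.  -0.1 -0.1] F [-0.1 -0.1 -1.4] q [ 0.78 -0.23 -0.62  2.03 -0.22  1.19 -0.99] t 11.85
t 11.85 pos [ 0.4417 -0.0311  0.2211] rv [-3.063 -0.545 -0.216] F [-0.1 -0.1 -1.4] q [ 0.777 -0.233 -0.619  2.028 -0.218  1.188 -0.987]
travel [ 0.0033 -0.0033  0.0157]
[[ 0.929  0.345  0.132]
 [ 0.342 -0.939  0.047]
 [ 0.14   0.001 -0.99 ]]
t 11.85 pos [ 0.4417 -0.0311  0.2211] rv [-3.063 -0.545 -0.216] F [-0.1 -0.1 -1.4] q [ 0.777 -0.233 -0.619  2.028 -0.218  1.188 -0.987]
travel [ 0.0034 -0.0033  0.0289]
[[ 0.929  0.345  0.132]
 [ 0.342 -0.939  0.047]
 [ 0.14   0.001 -0.99 ]]
```

View pics/c9.png

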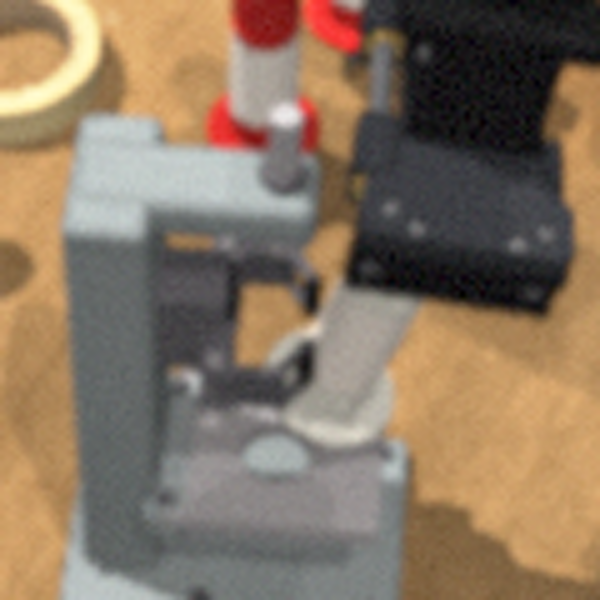

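The cartridge leans in front of the rollers with its collar below them at crop (335,392); the bore is free at (277,457). One check of angle and reach against the bore.

Run:
```python
from l import *
from h import ray,onz
f=lambda u,v:(240+(u+.5)/5-.5,180+(v+.5)/5-.5)
T=s["position"];y=R[:,1]
for uv in((333,390),(338,392)):
    c,dd=ray("scene",f(*uv));p=c+dd*((T-c)@y)/(dd@y);v=p-T
    print("collar",np.round([(p-S)@X*1e3,(p-S)@Y*1e3,(p-S)[2]*1e3],1),np.linalg.norm(v),np.degrees(np.arctan2(v@X,-v[2])))
b=onz("scene",f(277,457),.07)-S;print("bore",b@X,b@Y)
```

```text
x'y'z mm [-52.4  -5.1 151.3] tilt deg [ 8.1 -0.1 -0.1] F [ 0.5  0.1 -1.6] q [ 0.78 -0.23 -0.62  2.03 -0.22  1.19 -0.99] t 11.9
collar [-22.6  -5.4  37.2] 0.11788094920143916 14.630745372414525
collar [-24.7  -5.4  36. ] 0.11847626890900104 13.477593465748246
bore -0.0001566614081552925 0.004641100493269886
```

>>> step_arm(commands=[{"travel": [0.001,-0.005,0],"turn": [0,0,0]},{"travel": [0.002,-0.005,0.005],"turn": [0,1,0]},{"travel": [0.003,-0.005,0.011],"turn": [0,2,0]},{"travel": [0.004,-0.005,0.016],"turn": [0,3,0]}])

```text
time: 12.3
position: [0.4454, -0.0238, 0.2053]
tool_rot: [-3.047, -0.544, -0.297]
ft_force: [-0.7, 0.1, -1.7]
grip_width: 0.38
grip_force: 50.0
```

Run:
```python
from l import *
from h import go
go(W(-44,0,123))
```

```text
x'y'z mm [-46.3   0.3 135.3] tilt deg [11.1 -0.1 -0.1] F [-0.7  0.1 -1.7] q [ 0.76 -0.25 -0.6   2.08 -0.26  1.11 -0.96] t 12.3
t 12.3 pos [ 0.4454 -0.0238  0.2053] rv [-3.047 -0.544 -0.297] F [-0.7  0.1 -1.7] q [ 0.759 -0.254 -0.601  2.083 -0.264  1.111 -0.958]
travel [-0.0001  0.0003  0.0125]
[[ 0.921  0.346  0.182]
 [ 0.34  -0.938  0.065]
 [ 0.193  0.002 -0.981]]
```

>>> step_arm(commands=[{"travel": [0,0,0.004],"turn": [0,0.5,0]},{"travel": [0,0,0.008],"turn": [0,1,0]},{"travel": [0,0,0.01],"turn": [0,1.2,0]}])

```text
time: 12.6
position: [0.4472, -0.0232, 0.1957]
tool_rot: [-3.041, -0.542, -0.327]
ft_force: [0.7, -0.1, -1.4]
grip_width: 0.376
grip_force: 50.0
```

>>> step_arm(commands=[{"travel": [0,0,0.002],"turn": [0,0,0]},{"travel": [0,0,0.003],"turn": [0,0,0]}])

```text
time: 12.8
position: [0.4482, -0.0229, 0.1932]
tool_rot: [-3.041, -0.543, -0.328]
ft_force: [0.2, 0.3, -1.7]
grip_width: 0.372
grip_force: 50.0
```

```bash
python3 l.py
```

```text
x'y'z mm [-43.4   0.2 123.2] tilt deg [12.3 -0.1 -0.1] F [ 0.2  0.3 -1.7] q [ 0.76 -0.25 -0.6   2.11 -0.28  1.07 -0.95] t 12.8
```

>>> step_arm(commands=[{"travel": [0,0,0.001],"turn": [0,0,0]},{"travel": [0,0,0.002],"turn": [0,0,0]}])

```text
time: 13.0
position: [0.4487, -0.0228, 0.1914]
tool_rot: [-3.041, -0.543, -0.328]
ft_force: [-0.4, -0.1, -2.1]
grip_width: 0.382
grip_force: 50.0
```

>>> step_arm(commands=[{"travel": [0,0,0.001],"turn": [0,0,0]},{"travel": [0,0,0.0015],"turn": [0,0,0]}])

```text
time: 13.2
position: [0.449, -0.0226, 0.19]
tool_rot: [-3.041, -0.543, -0.328]
ft_force: [-1.0, 0.0, 0.4]
grip_width: 0.38
grip_force: 50.0
```

>>> step_arm(commands=[{"travel": [0,0,0],"turn": [0,0,0]},{"travel": [0,0,0],"turn": [0,0,0]},{"travel": [0,0,0],"turn": [0,0,0]},{"travel": [0,0,0],"turn": [0,0,0]},{"travel": [0,0,0],"turn": [0,0,0]}], gripper=0.7)

```text
time: 13.7
position: [0.4489, -0.0227, 0.19]
tool_rot: [-3.041, -0.543, -0.328]
ft_force: [0.1, -0.3, -0.1]
grip_width: 0.682
grip_force: 0.0
```

>>> step_arm(commands=[{"travel": [0,0,0],"turn": [0,0,0]},{"travel": [0,0,0],"turn": [0,0,0]},{"travel": [0,0,0],"turn": [0,0,0]}])

```text
time: 14.0
position: [0.4488, -0.0227, 0.1899]
tool_rot: [-3.041, -0.543, -0.328]
ft_force: [0.2, -2.1, 0.2]
grip_width: 0.697
grip_force: 0.0
```

Run:
```python
from l import *
import cv2
im=ctrl.get_image("scene")[:,:,::-1]
cv2.imwrite("pics/c10.png",cv2.resize(im[180:300,240:360],(600,600),interpolation=2))
q=s["joint_positions"]
for x,z,t in((-75,150,12),(-75,170,5),(-70,125,10),(-60,120,10),(-27,120,10),(-27,125,14),(-24,130,18)):
    f=least_squares(lambda q:np.r_[100*err(q,W(x,0,z),Rt(np.radians(t))),10*(q[2]+.5)],q);print(x,z,t,np.round(f.x,2))
```

```text
x'y'z mm [-42.8   0.2 119.9] tilt deg [12.3 -0.2 -0.1] F [ 0.2 -2.1  0.2] q [ 0.76 -0.25 -0.6   2.11 -0.28  1.06 -0.95] t 14.0
-75 150 12 [ 0.72 -0.33 -0.5   2.12 -0.3   1.16 -0.89]
-75 170 5 [ 0.64 -0.25 -0.5   2.01 -0.17  1.28 -1.02]
-70 125 10 [ 0.67 -0.27 -0.5   2.13 -0.24  1.12 -0.95]
-60 120 10 [ 0.64 -0.24 -0.5   2.12 -0.22  1.1  -0.98]
-27 120 10 [ 0.58 -0.17 -0.5   2.06 -0.17  1.07 -1.06]
-27 125 14 [ 0.63 -0.22 -0.5   2.1  -0.26  1.03 -0.98]
-24 130 18 [ 0.67 -0.27 -0.5   2.14 -0.34  0.99 -0.9 ]
```

View pics/c10.png

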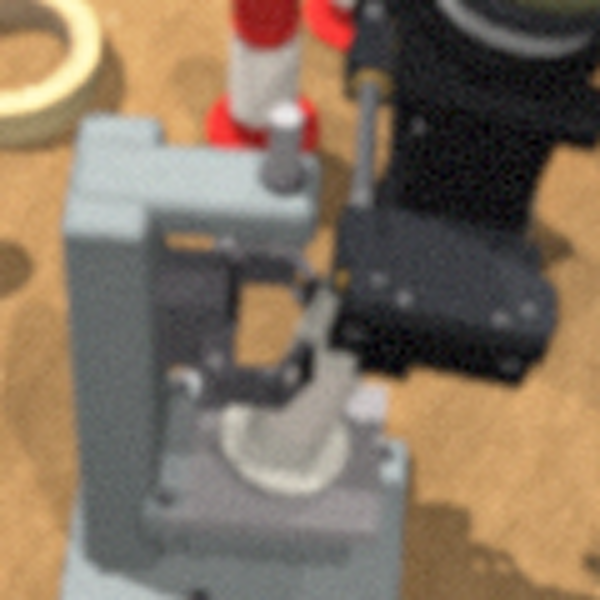

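The nozzle is in the bore and the collar's front edge is on the plate at crop (285,455); the barrel leans on the rollers. I'll back the open fingers straight out to the front, then narrow them for the push.

>>> step_arm(commands=[{"travel": [-0.008,0,-0.004],"turn": [0,-1.5,0]},{"travel": [-0.016,0,-0.008],"turn": [0,-3,0]},{"travel": [-0.024,0,-0.012],"turn": [0,-5,0]},{"travel": [-0.032,0,-0.015],"turn": [0,-6.3,0]},{"travel": [-0.032,0,-0.015],"turn": [0,-6.3,0]}])

```text
time: 14.55
position: [0.4163, -0.0348, 0.1979]
tool_rot: [-3.073, -0.548, -0.161]
ft_force: [-0.4, 0.2, -0.5]
grip_width: 0.702
grip_force: 0.0
```

```bash
python3 l.py
```

```text
x'y'z mm [-77.5   0.2 127.9] tilt deg [ 6.  -0.2 -0.1] F [-0.4  0.2 -0.5] q [ 0.76 -0.25 -0.61  2.09 -0.21  1.18 -0.98] t 14.55
```

>>> step_arm(commands=[{"travel": [-0.004,0,0],"turn": [0,0,0]},{"travel": [-0.004,0,0],"turn": [0,0,0]},{"travel": [-0.004,0,0],"turn": [0,0,0]},{"travel": [-0.004,0,0],"turn": [0,0,0]},{"travel": [-0.004,0,0],"turn": [0,0,0]}], gripper=0.15, force=20)

```text
time: 15.05
position: [0.4128, -0.0359, 0.1973]
tool_rot: [-3.073, -0.548, -0.161]
ft_force: [-0.4, 0.0, -0.8]
grip_width: 0.335
grip_force: 0.0
```

>>> step_arm(commands=[{"travel": [0,0,0],"turn": [0,0,0]},{"travel": [0,0,0],"turn": [0,0,0]},{"travel": [0,0,0],"turn": [0,0,0]},{"travel": [0,0,0],"turn": [0,0,0]}])

```text
time: 15.45
position: [0.4128, -0.0359, 0.1973]
tool_rot: [-3.073, -0.548, -0.161]
ft_force: [-0.5, -0.2, -0.5]
grip_width: 0.156
grip_force: 0.0
```

>>> step_arm(commands=[{"travel": [0.004,0,0],"turn": [0,1,0]},{"travel": [0.008,0,0],"turn": [0,2,0]},{"travel": [0.012,0,0],"turn": [0,3,0]},{"travel": [0.016,0,0],"turn": [0,4,0]}])

```text
time: 15.85
position: [0.428, -0.0304, 0.1991]
tool_rot: [-3.053, -0.545, -0.27]
ft_force: [-0.0, -0.9, 0.6]
grip_width: 0.147
grip_force: 0.0
```

```bash
python3 l.py
```

```text
x'y'z mm [-65.    0.2 129.1] tilt deg [10.1 -0.2 -0.1] F [-0.  -0.9  0.6] q [ 0.73 -0.28 -0.56  2.11 -0.26  1.12 -0.94] t 15.85
```

>>> step_arm(commands=[{"travel": [0.004,0,0.001],"turn": [0,0,0]},{"travel": [0.008,0,0.002],"turn": [0,0,0]},{"travel": [0.012,0,0.003],"turn": [0,0,0]}])

```text
time: 16.15
position: [0.4375, -0.0271, 0.1975]
tool_rot: [-3.055, -0.545, -0.259]
ft_force: [-6.6, -1.8, 3.4]
grip_width: 0.153
grip_force: 3.4
```

>>> step_arm(commands=[{"travel": [0.004,0,0.001],"turn": [0,0.5,0]},{"travel": [0.008,0,0.0015],"turn": [0,1,0]}])

```text
time: 16.35
position: [0.4462, -0.0237, 0.1975]
tool_rot: [-3.048, -0.544, -0.29]
ft_force: [-3.2, -2.6, 1.1]
grip_width: 0.15
grip_force: 1.9
```

```bash
python3 l.py
```

```text
x'y'z mm [-45.5   0.2 127.5] tilt deg [10.8 -0.1 -0.1] F [-3.2 -2.6  1.1] q [ 0.73 -0.24 -0.59  2.09 -0.25  1.09 -0.97] t 16.35
```

>>> step_arm(commands=[{"travel": [0.002,0,-0.001],"turn": [0,1.5,0]},{"travel": [0.005,0,-0.003],"turn": [0,3,0]},{"travel": [0.006,0,-0.003],"turn": [0,3.5,0]}])

```text
time: 16.65
position: [0.451, -0.0218, 0.2014]
tool_rot: [-3.027, -0.539, -0.385]
ft_force: [-2.4, -1.1, -2.2]
grip_width: 0.152
grip_force: 1.8
```

```bash
python3 l.py
```

```text
x'y'z mm [-40.4   0.3 131.4] tilt deg [14.5 -0.1 -0.1] F [-2.4 -1.1 -2.2] q [ 0.71 -0.27 -0.54  2.12 -0.3   1.05 -0.92] t 16.65
```

>>> step_arm(commands=[{"travel": [0.002,0,0.0003],"turn": [0,0.5,0]},{"travel": [0.004,0,0.0005],"turn": [0,1,0]}])

```text
time: 16.85
position: [0.4563, -0.0198, 0.2031]
tool_rot: [-3.021, -0.54, -0.415]
ft_force: [-1.4, -0.9, -1.7]
grip_width: 0.149
grip_force: 0.7
```

```bash
cat > m.py <<'E'
from l import *
from h import onz,ray
import cv2
im=ctrl.get_image("scene");hsv=cv2.cvtColor(im,cv2.COLOR_RGB2HSV)
m=((hsv[...,1]<70)&(hsv[...,2]>165)).astype(np.uint8);m[:235]=0;m[300:]=0;m[:,:270]=0;m[:,330:]=0
n,l,st,ce=cv2.connectedComponentsWithStats(m)
for i in range(1,n):
    if st[i,4]>15:print(st[i],np.round(ce[i],1))
from h import proj
for nm,p in(("collar top seated",W(0,0,5)),("collar L",W(-29,0,5)),("collar R",W(29,0,5)),("front",W(0,29,5)),("back",W(0,-29,5))):print(nm,np.round(proj("scene",p),1))
E
python3 m.py
```

```text
x'y'z mm [-34.8   0.3 133.1] tilt deg [15.6 -0.2 -0.1] F [-1.4 -0.9 -1.7] q [ 0.7  -0.28 -0.53  2.12 -0.32  1.04 -0.92] t 16.85
[284 255  34  25 288] [301.2 268.4]
[294 261   8   9  37] [297.8 265.3]
[316 267   5   9  21] [318.2 271.2]
collar top seated [[295.1 267.9]]
collar L [[308.5 268.8]]
collar R [[281.8 267. ]]
front [[294.2 278.9]]
back [[296.  257.2]]
```

>>> step_arm(commands=[{"travel": [-0.01,0,-0.003],"turn": [0,-3,0]},{"travel": [-0.02,0,-0.006],"turn": [0,-6,0]},{"travel": [-0.03,0,-0.01],"turn": [0,-9,0]},{"travel": [-0.04,0,-0.012],"turn": [0,-11,0]},{"travel": [-0.04,0,-0.012],"turn": [0,-11,0]}])

```text
time: 17.4
position: [0.4172, -0.0343, 0.204]
tool_rot: [-3.079, -0.55, -0.123]
ft_force: [-0.6, -0.8, 0.3]
grip_width: 0.149
grip_force: 0.0
```

```bash
cat >> m.py <<'E'
print("rows: white extents vs predicted seated barrel")
for z in (130,115,60,45,30,15):
    a,b,c=proj("scene",W(-17,0,z))[0],proj("scene",W(17,0,z))[0],proj("scene",W(0,0,z))[0]
    r=int(round(c[1]));xs=np.where((hsv[r,255:345,1]<75)&(hsv[r,255:345,2]>120))[0]+255
    print(z,r,"pred",np.round([b[0],a[0]],1),"white",xs.tolist())
E
python3 m.py
```

```text
x'y'z mm [-76.5   0.3 134. ] tilt deg [ 4.6 -0.1 -0.1] F [-0.6 -0.8  0.3] q [ 0.72 -0.23 -0.59  2.06 -0.17  1.21 -1.02] t 17.4
[294 235  14  18 143] [300.  242.3]
[284 255  34  25 375] [299.8 268.1]
collar top seated [[295.1 267.9]]
collar L [[308.5 268.8]]
collar R [[281.8 267. ]]
front [[294.2 278.9]]
back [[296.  257.2]]
rows: white extents vs predicted seated barrel
130 231 pred [287.7 304.8] white [293, 294, 295, 306, 307, 308]
115 235 pred [287.6 304.6] white [293, 294, 295, 296, 297, 298, 299, 300, 301, 302, 303, 304, 305, 306, 307]
60 252 pred [287.4 303.7] white [290, 291, 292, 293, 294, 295, 296, 297, 304, 305, 306]
45 257 pred [287.4 303.5] white [277, 278, 279, 297, 298, 303, 304, 305, 306, 307, 308, 309, 310, 311, 312, 313, 314, 315, 316]
30 261 pred [287.4 303.3] white [285, 286, 287, 297, 298, 299, 300, 301, 302, 303, 304, 305, 306, 307, 308, 309, 310, 311, 312, 313, 314, 315, 316, 317]
15 265 pred [287.3 303.1] white [255, 279, 280, 281, 282, 283, 284, 285, 286, 287, 288, 289, 290, 291, 292, 293, 294, 295, 296, 297, 298, 299, 300, 301, 302, 303, 304, 305, 306, 307, 308, 309, 310, 316]
```

Run:
```python
from l import *
from h import proj
import cv2
im=np.mean([ctrl.get_image("scene").astype(float) for _ in range(4)],0)
g=im.mean(2)
for r in list(range(228,282,3)): print(r,g[r,276:322:2].astype(int).tolist())
th=np.linspace(0,2*np.pi,24,endpoint=False)
print(np.round(proj("scene",np.array([W(29*np.cos(t),29*np.sin(t),5) for t in th])),1).tolist())
```

```text
x'y'z mm [-76.4   0.3 133.9] tilt deg [ 4.6 -0.1 -0.1] F [-0.3 -0.   0.2] q [ 0.72 -0.23 -0.59  2.06 -0.17  1.21 -1.02] t 17.45
228 [124, 129, 128, 117, 126, 125, 98, 94, 92, 102, 99, 100, 95, 103, 109, 122, 164, 140, 138, 139, 127, 113, 105]
231 [67, 69, 65, 70, 69, 80, 83, 64, 112, 138, 112, 103, 101, 109, 110, 142, 170, 139, 135, 131, 131, 124, 119]
234 [77, 76, 76, 76, 74, 47, 50, 64, 111, 150, 172, 175, 167, 176, 174, 169, 142, 138, 138, 130, 123, 122, 117]
237 [85, 88, 84, 86, 80, 44, 82, 118, 126, 144, 156, 166, 168, 171, 167, 154, 135, 130, 130, 126, 127, 125, 98]
240 [78, 78, 81, 81, 74, 38, 101, 136, 131, 146, 157, 166, 169, 167, 166, 153, 138, 137, 127, 126, 127, 131, 87]
243 [66, 67, 65, 68, 61, 51, 121, 141, 134, 152, 162, 167, 171, 169, 163, 150, 135, 136, 136, 132, 129, 123, 56]
246 [64, 65, 70, 72, 74, 86, 129, 146, 142, 152, 161, 167, 170, 168, 161, 158, 142, 135, 133, 134, 138, 127, 64]
249 [67, 66, 72, 87, 78, 88, 135, 139, 149, 161, 168, 166, 128, 108, 147, 161, 139, 135, 136, 135, 133, 135, 132]
252 [77, 72, 84, 119, 100, 86, 125, 125, 144, 158, 138, 105, 65, 60,
[... 783 characters left out ...]
, 192, 182, 173, 177, 182, 197, 193, 189, 156, 120, 116, 117, 140, 164, 136]
276 [142, 150, 144, 138, 135, 131, 162, 193, 202, 201, 202, 206, 217, 218, 207, 174, 146, 145, 146, 145, 129, 122, 116]
279 [133, 142, 137, 134, 136, 137, 134, 129, 144, 154, 157, 165, 155, 144, 143, 146, 149, 148, 148, 149, 118, 100, 91]
[[281.8, 267.0], [281.9, 269.8], [283.0, 272.5], [284.9, 275.0], [287.5, 276.9], [290.7, 278.3], [294.2, 278.9], [297.7, 278.8], [301.1, 277.9], [304.0, 276.3], [306.3, 274.2], [307.9, 271.6], [308.5, 268.8], [308.2, 266.0], [307.1, 263.3], [305.1, 261.0], [302.5, 259.1], [299.4, 257.8], [296.0, 257.2], [292.6, 257.4], [289.3, 258.2], [286.4, 259.7], [284.1, 261.7], [282.5, 264.2]]
```

>>> step_arm(commands=[{"travel": [0.01,0,0.001],"turn": [0,2,0]},{"travel": [0.02,0,0.002],"turn": [0,5,0]},{"travel": [0.03,0,0.003],"turn": [0,8,0]},{"travel": [0.036,0,0.004],"turn": [0,10.5,0]},{"travel": [0.036,0,0.004],"turn": [0,10.5,0]}])

```text
time: 18.15
position: [0.4499, -0.0223, 0.202]
tool_rot: [-3.025, -0.538, -0.398]
ft_force: [-1.0, -0.8, -0.3]
grip_width: 0.147
grip_force: 0.0
```

>>> step_arm(commands=[{"travel": [0.002,0,0.0005],"turn": [0,0,0]},{"travel": [0.003,0,0.0005],"turn": [0,0,0]}])

```text
time: 18.35
position: [0.4536, -0.0208, 0.2029]
tool_rot: [-3.025, -0.541, -0.398]
ft_force: [-0.3, -0.5, -0.3]
grip_width: 0.146
grip_force: 0.0
```

>>> step_arm(commands=[{"travel": [0.002,0,0.0005],"turn": [0,0,0]},{"travel": [0.003,0,0.0005],"turn": [0,0.5,0]}])

```text
time: 18.55
position: [0.4565, -0.0197, 0.203]
tool_rot: [-3.021, -0.54, -0.411]
ft_force: [-0.4, -0.2, -1.3]
grip_width: 0.15
grip_force: 0.3
```

```bash
python3 l.py
```

```text
x'y'z mm [-34.5   0.3 133. ] tilt deg [15.5 -0.1 -0. ] F [-0.4 -0.2 -1.3] q [ 0.68 -0.27 -0.51  2.12 -0.31  1.04 -0.93] t 18.55
```

>>> step_arm(commands=[{"travel": [0.001,0,0.0003],"turn": [0,0.5,0]},{"travel": [0.002,0,0.0005],"turn": [0,0.5,0]}])

```text
time: 18.75
position: [0.4576, -0.0195, 0.2027]
tool_rot: [-3.018, -0.538, -0.423]
ft_force: [-1.0, 0.1, -0.6]
grip_width: 0.154
grip_force: 0.4
```

```bash
python3 l.py
```

```text
x'y'z mm [-3.340e+01  1.000e-01  1.327e+02] tilt deg [15.9 -0.2 -0.1] F [-1.   0.1 -0.6] q [ 0.67 -0.27 -0.51  2.13 -0.31  1.03 -0.92] t 18.75
```

>>> step_arm(commands=[{"travel": [0.001,0,0],"turn": [0,0.5,0]},{"travel": [0.002,0,0],"turn": [0,0.5,0]}])

```text
time: 18.95
position: [0.4597, -0.0187, 0.2034]
tool_rot: [-3.015, -0.538, -0.437]
ft_force: [-0.4, -0.4, 0.5]
grip_width: 0.15
grip_force: 0.1
```

>>> step_arm(commands=[{"travel": [0.0015,0,0],"turn": [0,0,0]},{"travel": [0.0015,0,0],"turn": [0,0,0]}])

```text
time: 19.15
position: [0.4616, -0.0178, 0.2043]
tool_rot: [-3.014, -0.539, -0.438]
ft_force: [0.1, 0.4, 0.3]
grip_width: 0.152
grip_force: 0.0
```

```bash
python3 l.py
```

```text
x'y'z mm [-29.1   0.3 134.3] tilt deg [16.5 -0.2 -0.1] F [0.1 0.4 0.3] q [ 0.66 -0.27 -0.5   2.12 -0.32  1.02 -0.92] t 19.15
```

>>> step_arm(commands=[{"travel": [-0.01,0,-0.003],"turn": [0,-3,0]},{"travel": [-0.02,0,-0.006],"turn": [0,-6,0]},{"travel": [-0.03,0,-0.01],"turn": [0,-9,0]},{"travel": [-0.045,0,-0.013],"turn": [0,-12,0]},{"travel": [-0.045,0,-0.013],"turn": [0,-12,0]}])

```text
time: 19.65
position: [0.4173, -0.0342, 0.2037]
tool_rot: [-3.079, -0.55, -0.12]
ft_force: [-0.9, -0.4, -0.5]
grip_width: 0.147
grip_force: 0.0
```

Run:
```python
from l import *
import cv2
im=np.mean([ctrl.get_image("scene").astype(float) for _ in range(4)],0)
g=im.mean(2)
for r in list(range(231,282,3)): print(r,g[r,276:322:2].astype(int).tolist())
```

```text
x'y'z mm [-76.3   0.4 133.7] tilt deg [ 4.5 -0.1 -0.1] F [-0.9 -0.4 -0.5] q [ 0.69 -0.22 -0.56  2.06 -0.16  1.21 -1.03] t 19.65
231 [64, 69, 68, 66, 68, 78, 133, 133, 89, 92, 97, 99, 102, 143, 172, 140, 136, 135, 136, 130, 130, 124, 119]
234 [78, 76, 77, 80, 72, 47, 105, 159, 163, 150, 145, 150, 170, 175, 149, 135, 132, 140, 136, 130, 123, 123, 106]
237 [85, 84, 87, 85, 77, 45, 107, 138, 154, 165, 174, 175, 170, 162, 144, 134, 130, 130, 128, 124, 127, 127, 89]
240 [80, 78, 80, 79, 71, 40, 103, 141, 154, 163, 168, 170, 168, 162, 139, 129, 134, 136, 127, 127, 129, 127, 64]
243 [66, 68, 66, 68, 61, 43, 105, 140, 157, 164, 167, 170, 169, 160, 148, 137, 135, 137, 135, 132, 130, 117, 44]
246 [68, 65, 71, 75, 74, 84, 123, 144, 156, 165, 171, 170, 164, 157, 159, 137, 131, 136, 131, 133, 135, 114, 44]
249 [65, 65, 71, 85, 79, 87, 124, 153, 158, 166, 169, 148, 92, 98, 144, 134, 133, 137, 138, 135, 134, 134, 131]
252 [77, 71, 79, 113, 101, 88, 114, 120, 140, 157, 134, 90, 46, 69, 137, 138, 129, 137, 141, 138, 137, 135, 149]
255 [144, 178, 114, 74, 75, 71, 66, 67, 79, 83, 104, 129, 49, 81, 142, 
[... 284 characters left out ...]
5, 144, 165, 174, 154, 145, 154, 165, 179, 169, 154, 149, 159, 172, 148, 125, 142, 139, 143, 135, 133]
267 [111, 116, 119, 124, 168, 171, 144, 141, 160, 176, 177, 162, 153, 145, 156, 176, 170, 126, 118, 128, 149, 136, 137]
270 [116, 122, 133, 135, 180, 184, 165, 152, 159, 170, 171, 160, 146, 145, 165, 175, 168, 127, 116, 117, 110, 121, 141]
273 [142, 147, 149, 139, 165, 200, 201, 189, 173, 162, 163, 175, 174, 187, 193, 184, 155, 119, 114, 117, 141, 161, 134]
276 [145, 149, 144, 138, 135, 158, 193, 201, 201, 202, 198, 207, 214, 219, 211, 173, 145, 143, 146, 146, 130, 122, 114]
279 [132, 138, 136, 136, 137, 135, 138, 151, 171, 181, 180, 193, 184, 163, 149, 146, 149, 149, 148, 146, 115, 97, 92]
```

The barrel's right edge moved from column 307 to 304, which matches the predicted seated position, and the roller now sits in front of it. The arm is clear, so I'll hand the job in.

```bash
python3 -c "
from bench import ctrl
print(ctrl.close_job())"
```

```text
the job is handed in; nothing more can be done
None
```

I handed the job in at about 20 s: by my measurements the cartridge is snapped into the clip, upright with its collar on the plate and released, but the hand-in returned no verdict.

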